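Find the hidden battery-tray release on the leak alarm under the sink

TASK

The batteries in the white leak alarm on the cupboard floor need changing: with a fingertip, feel the four alike round wells in its lid for the one whose disc gives, and press that disc right down so that the battery tray springs out of the end of the box. Let go so the disc comes back up, and leave the tray fully out. Do not pick up or shift any of the things standing around.

Things in the scene. Friction and masses are not known exactly. Their poses are not given: they have to be found in the camera images.
- unit: leak alarm: white plastic box fixed flat to the cupboard floor, 170 mm (its x) x 260 mm (its y), 55 mm high; origin under its middle, z up. Its flat lid has four round wells, all alike, 52 mm across, each with a grey 49 mm disc lying 2.5 mm below the lid's face. Three discs are rigid screw covers; the fourth, in a different well each time, is the tray's sprung release
- tray_front (a point): middle of the battery tray's grey front (98 mm wide, 32 mm high), in the box's +y end; the tray springs out 45 mm along the box's +y and needs that space free
- well_a (a point): centre of one well, at the height of the lid's face (55 mm above the box's underside; the disc is 2.5 mm lower); at x -50, y -80 mm in the box's frame. It may or may not hold the release
- well_b (a point): centre of one well, at the height of the lid's face (55 mm above the box's underside; the disc is 2.5 mm lower); at x -50, y 80 mm in the box's frame. It may or may not hold the release
- well_c (a point): centre of one well, at the height of the lid's face (55 mm above the box's underside; the disc is 2.5 mm lower); at x 50, y -80 mm in the box's frame. It may or may not hold the release
- well_d (a point): centre of one well, at the height of the lid's face (55 mm above the box's underside; the disc is 2.5 mm lower); at x 50, y 80 mm in the box's frame. It may or may not hold the release
- release (a joint): how far the release disc is pressed below its rest, 0 to 0.006 m, straight down. A spring resists with 2 N at the start and 4.4 N fully down, and raises it again when let go. Past about 4 mm the tray is unlatched
- tray (a joint): how far the battery tray has come out, m: 0 shut and latched (it cannot be pulled out), 0.045 fully out. Once unlatched its own spring (about 4 N) drives it out in about half a second and keeps it there
- mousetrap: small wooden mousetrap lying flat, 98 x 46 mm, 18 mm high; origin under its middle
- ubend: grey plastic U-bend waste trap lying flat, about 155 x 148 mm, 42 mm high, loose; origin between its legs, on the mat
- soap_dish: green ceramic soap dish, 95 x 125 mm, 26 mm high; origin under its middle
- brush: nylon bottle brush lying flat, 300 mm long, 48 mm high; origin on the mat between bristles (+x end of its own x axis) and handle
- jug: orange plastic jug, 112 mm across, 170 mm high, handle to its +y; origin under its middle
- tin: plain metal can, 72 mm across, 130 mm high; origin under its middle
- sink_plug: black rubber sink plug, 48 mm across, 25 mm high with its ring; origin under its middle

How it is judged:
On the way, in this order (a step that is already met when the one before it is completed fails the run):
1. the release disc is found and pressed in (value of joint release above 0.003 m).
2. the battery tray springs out (value of joint tray above 0.035 m), for 0.2 s.
At the end, for the whole second after the job is handed in: The tray is out by more than 38 mm of its 45 and at rest, the release disc is back up to within 1.5 mm of its rest, and each thing standing around is within 25 mm of where it began (value of joint tray above 0.038 m and velocity of joint tray below 0.01 m/s and value of joint release below 0.0015 m and distance of each of mousetrap, ubend, soap_dish, brush, jug, tin, sink_plug from where it was at the start of the episode below 0.025 m); the robot touches nothing.
It fails at once if a thing standing around is lifted, carried or shoved more than 25 mm (distance of any of mousetrap, ubend, soap_dish, brush, jug, tin, sink_plug from where it was at the start of the episode above 0.025 m).
It also fails if it takes over 51 s, if anything falls off the work surface, if the arm or the gripper's body presses on something with over 40 N, if the wrist force passes 120 N, or if a joint passes its speed limit or range.

ROBOT

A 6-joint arm with a two-finger parallel gripper is mounted at the origin on the work surface. World frame = base frame: x ahead of the robot, y to its left, z up, the work surface at z = 0. Lengths are in m, angles in rad, forces in N, time in s.
With the tool pointing down it reaches from about 0.3 to 0.75 m from the base axis. Payload 8.5 kg.
Tool frame: the origin (TCP) lies midway between the tips of the shut fingers; the grasp point (between the pads) lies 19 mm behind it; z points along the fingers, y is the line along which they close (so a half turn about z gives the same grasp; the last joint's range is limited). The gripper opens to 85 mm and grips with 20 to 120 N. Pads are 22 mm wide; open, the fingers measure 114 mm over their backs; the gripper's body (76 mm by 85 mm) begins 54 mm behind the grasp point. The pads swing forward as they close: fully open they stand 13 mm farther back than shut.
Start: joints at [-1.55, 0.381, 1.297, -0, 1.464, -0.215], TCP at [0.128, -0.535, 0.203] pointing down, gripper open.
Joint ranges: [-3.11, 3.11], [-0.89, 2.33], [0.22, 2.48], [-1.42, 4.56], [0.17, 2.85], [-2.88, 2.88]. Speed limits (rad/s): [2.39, 2.39, 3.14, 3.14, 3.14, 3.14].

INTERFACE

Orientations are given as a unit quaternion [x, y, z, w].
In Python, from station import sensors, imaging, order gives the robot as it stands. The module is installed in compiled form; this text tells all that it offers.
- The arm moves only by the tool apply_moves, never from a script. Its argument "motion" is a list of rows, each a list of 6 numbers: the shift along the tool's x, y, z in units of 0.1 m (1.0 is 0.1 m), then the turn, a rotation vector about the tool's x, y, z in units of 45 degrees (1.0 is 45 degrees). In form: [[dx, dy, dz, wx, wy, wz], ...]. A call has 1 to 20 rows; each row shifts and turns the commanded pose from where the row before left it, along the tool's axes as they then stand; what a row does not reach is not made up. A row lasts 1/10 s, in which the tool goes at most 50 mm and 8.59 degrees, less where a joint would pass 70% of its speed; a pose out of reach is approached as far as the arm can. A call with a number of a shift or a turn outside -1 to 1 is refused whole. A call with a gripper value outside its range is refused whole. "hand" is the closure, from -1 (fully open) to 1 (shut), so that 0 is half open, set as the call begins (left out, the last holds). The fingers move at their own pace and stop on an object; "force" is the grip in N (left out, the last holds). Time passes only in rows, so rows that do not move let the fingers close. It gives the time, the measured TCP pose, the force, the opening and the grip force at its end, in the units of the state.
- sensors.read_state(): the state, without advancing time (a new reading comes with each control period).
- imaging.get_image(name): name is "scene" or "top" or "wrist"; returns a dict with "color" (400x640x3 uint8, red, green, blue), "z_map" (400x640 float32, m along the optical axis (not along the pixel's ray), 0 where there is no reading), "fx", "fy", "cx", "cy" (pixels), "xyz" and "attitude" of the camera in the world; the wrist camera has in their place "mount" (4x4, takes a point from camera to tool coordinates, whose origin is the TCP and whose axes are the flange's). Camera axes: x right, y down, z forward; pixel columns grow to the right and rows downward; lengths in m; the calibration is good to about 2 mm. A picture is of the moment at which its call begins: read the wrist's pose just before it.
- order.job_done(): hands the job in; it is judged then, once.
The state is a dict: "t": time; "q": joint angles; "joint_vel": joint speeds; "tau": joint torques, N m; "eef_pos": TCP position; "ee_rot": TCP orientation; "force": force on the tool from outside, world axes, zero at the start; "moment": the same for the moment, N m; "finger_gap": opening from 0.0 (shut) to 1.0 (fully open); "finger_force": force on a finger pad.
Only numpy, scipy, OpenCV 4.12 (cv2) and the standard library are available. Lean on these libraries where they do the work, as an engineer would, in place of code of your own. Each camera call takes 0.05 s, during which the arm holds its last target. There are 200 camera calls.

## Working session

There is one attempt and no reset: what is moved stays moved. The work goes in short steps, Python scripts to look and compute and a tool call to move; the robot and the scene stay as the last step left them, time stands still between calls to the robot, and variables do not carry over. Pictures are saved under pics/ and viewed, at most 10 in all, crops included, and the job is handed in when it is done.

Besides the shell and the picture viewer there is one more tool, called after "Emit:" by a JSON object that holds its "fn" and its "kwargs". apply_moves: Moves the arm, as the interface text tells. Shifts and turns lie within -1 to 1; 1 stands for 0.1 m of shift or 45 degrees of turn. Its arguments: {"type":"object","properties":{"motion":{"type":"array","items":{"type":"array","items":{"type":"number"}}},"hand":{"type":"number"},"force":{"type":"number"}},"required":["motion"]}

```bash
mkdir -p pics
cat > h.py <<'E'
import numpy as np, cv2
from scipy.spatial.transform import Rotation as R
from station import sensors, imaging, order
def get(n,save=None):
    im=imaging.get_image(n)
    if save: cv2.imwrite('pics/'+save,im['color'][:,:,::-1])
    return im
def pts(im):
    z=im['z_map'];v,u=np.indices(z.shape)
    p=np.stack([(u-im['cx'])/im['fx']*z,(v-im['cy'])/im['fy']*z,z],-1)
    A=np.array(im['attitude']); r=R.from_quat(A) if A.size==4 else R.from_matrix(A)
    return p@r.as_matrix().T+np.array(im['xyz'])
E
python3 - <<'E'
from h import *
s=sensors.read_state();print(s)
a=get('top','top.png');b=get('scene','scene.png')
for i in (a,b): print(i['xyz'],i['attitude'],i['fx'])
E
```

```text
{'t': 0.0, 'q': array([-1.55032133e+00,  3.81219764e-01,  1.29829604e+00, -3.15226895e-05,
        1.46364530e+00, -2.15297983e-01]), 'joint_vel': array([ 0.00083857, -0.0001585 ,  0.00092181,  0.00016753,  0.00039359,
       -0.00018884]), 'tau': array([-1.63522549e-03, -4.48465919e+01, -2.31279945e+01, -2.59210847e-04,
        4.78207396e-03, -8.41577474e-06]), 'eef_pos': array([ 0.12845936, -0.53441582,  0.20218718]), 'ee_rot': array([ 9.93058926e-01,  1.17615280e-01,  6.06764472e-05, -7.82031317e-04]), 'force': array([-0.74750755,  0.48137761, -0.16798444]), 'moment': array([ 0.02427539,  0.04944793, -0.00726266]), 'finger_force': 0.0, 'finger_gap': 0.9983737811399982}
[ 0.17976324 -0.02523393  1.84170491] [ 0.70516599 -0.70252942  0.06729739 -0.06829649] 501.1251477174763
[ 1.26344948 -0.27551811  0.78061795] [ 0.73452263  0.53809354 -0.2422086  -0.33506244] 376.2534109179357
```

View pics/top.png

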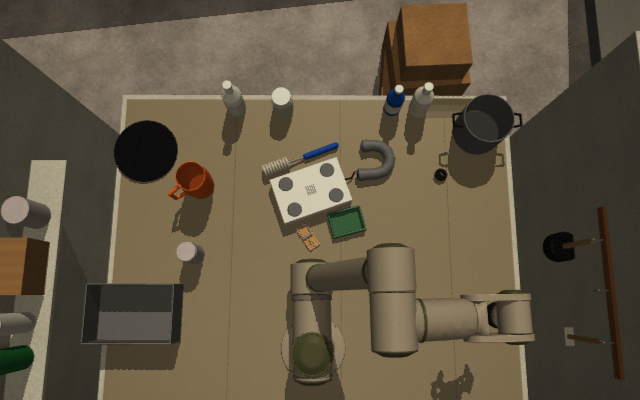

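View pics/scene.png

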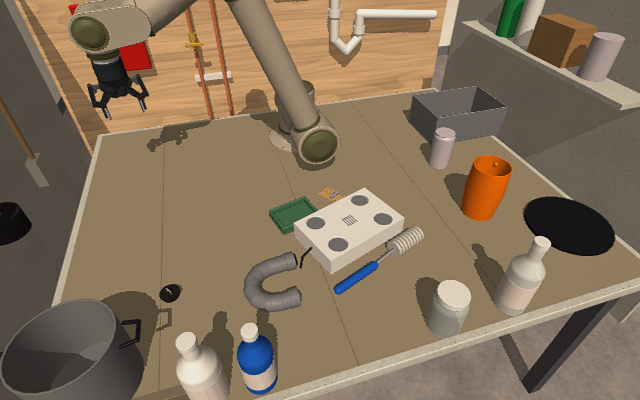

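The top view shows the white box with its discs at about (286,184), (327,170), (294,209) and (336,196). The brush is just above it, the U-bend and cable to its right, and the soap dish and mousetrap below. Next I'll measure the disc centres.

Run:
```python
from h import *
a=get('top');P=pts(a)
hsv=cv2.cvtColor(a['color'],cv2.COLOR_RGB2HSV)
z=P[...,2]
m=((z>.046)&(z<.062)); roi=np.zeros_like(m);roi[145:235,255:365]=1
m&=roi.astype(bool)
m8=cv2.morphologyEx(m.astype(np.uint8),cv2.MORPH_OPEN,np.ones((5,5)))
n,l,st,c=cv2.connectedComponentsWithStats(m8);k=1+st[1:,4].argmax()
q=P[l==k]; print('n',len(q),'z',np.percentile(q[:,2],[5,50,95]))
r=cv2.minAreaRect(q[:,:2].astype(np.float32)*1000);print(r)
g=cv2.cvtColor(a['color'],cv2.COLOR_RGB2GRAY)
for u,v in [(286,184),(327,170),(294,209),(336,196)]:
    w=np.zeros_like(m);w[v-11:v+12,u-11:u+12]=1
    d=(g<g[l==k].mean()*.72)&w
    n2,l2,s2,c2=cv2.connectedComponentsWithStats(d.astype(np.uint8));k2=l2[v,u]
    cu,cv_=c2[k2]
    A=R.from_quat(a['attitude']).as_matrix();ray=A@[(cu-a['cx'])/a['fx'],(cv_-a['cy'])/a['fy'],1]
    o=np.array(a['xyz']);t=(.0525-o[2])/ray[2];print((u,v),s2[k2,4],c2[k2],o+t*ray,P[v,u])
# nearby heights
big=cv2.resize(a['color'][130:260,240:400,::-1],None,fx=5,fy=4.6,interpolation=cv2.INTER_CUBIC)
b=get('scene');c2=cv2.resize(b['color'][170:320,230:440,::-1],None,fx=3.8,fy=3.8,interpolation=cv2.INTER_CUBIC)
cv2.imwrite('pics/crop.png',c2)
```

```text
n 322 z [0.0478393  0.0544681  0.06070624]
((604.107421875, 23.376140594482422), (71.77284240722656, 134.5186309814453), 63.1244010925293)
(286, 184) 161 [285.42236025 183.72670807] [0.5790465  0.10195956 0.0525    ] [0.57854329 0.09999095 0.05019653]
(327, 170) 158 [326.5        169.70886076] [ 0.63238403 -0.04821107  0.0525    ] [ 0.63251785 -0.05011813  0.04762746]
(294, 209) 166 [294.19277108 209.30120482] [0.48431306 0.0686115  0.0525    ] [0.48518544 0.06925294 0.05385364]
(336, 196) 164 [335.67073171 194.69512195] [ 0.53880176 -0.08170591  0.0525    ] [ 0.5342006  -0.08293134  0.05129751]
```

View pics/crop.png

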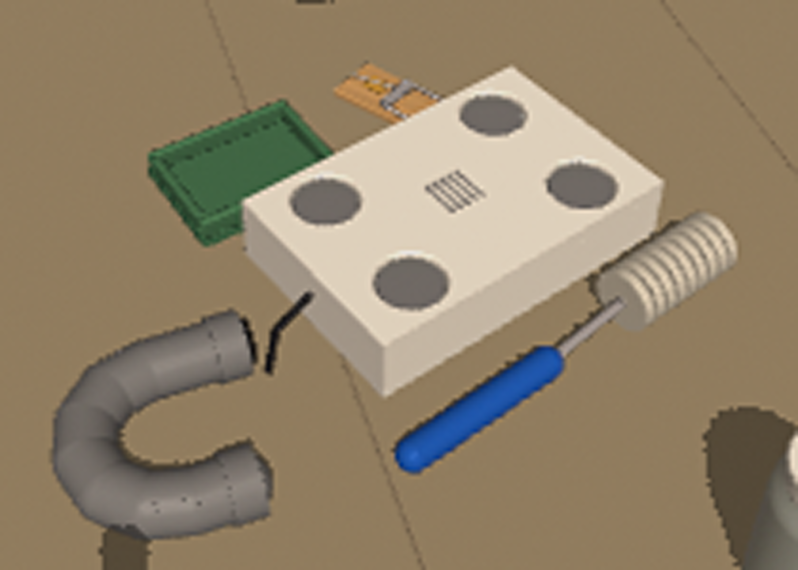

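The crop shows the cable on the U-bend end, so the tray should come out at the far end, towards world +y, where it's clear. Disc spacing is 159 x 100 mm, which matches the 160 x 100 expected. I'll shut the fingers and move over the disc at (0.539, -0.082).

Emit:
{"fn": "apply_moves", "kwargs": {"motion": [[0.316,-0.215,0,0,0,0],[0.316,-0.215,0,0,0,0],[0.316,-0.215,0,0,0,0],[0.316,-0.215,0,0,0,0],[0.316,-0.215,0,0,0,0],[0.316,-0.215,0,0,0,0],[0.316,-0.215,0,0,0,0],[0.316,-0.215,0,0,0,0],[0.316,-0.215,0,0,0,0],[0.316,-0.215,0,0,0,0],[0.316,-0.215,0,0,0,0],[0.316,-0.215,0,0,0,0],[0.316,-0.215,0,0,0,0],[0.316,-0.215,0,0,0,0],[0.316,-0.215,0,0,0,0],[0.316,-0.215,0,0,0,0],[0,0,0,0,0,0],[0,0,0,0,0,0]], "hand": 1, "force": 40}}

```text
t: 2.0
eef_pos: [0.5397, -0.0817, 0.2024]
ee_rot: [0.993, 0.118, -0.0, -0.0]
force: [-0.7, 0.5, 0.5]
finger_gap: 0.003
finger_force: 0.0
```

Emit:
{"fn": "apply_moves", "kwargs": {"motion": [[0,0,0.3,0,0,0],[0,0,0.4,0,0,0],[0,0,0.4,0,0,0],[0,0,0.2,0,0,0],[0,0,0.1,0,0,0],[0,0,0,0,0,0],[0,0,0,0,0,0]]}}

```text
t: 2.7
eef_pos: [0.5402, -0.0828, 0.064]
ee_rot: [0.993, 0.117, 0.001, 0.0]
force: [0.1, 0.3, 0.3]
finger_gap: -0.0
finger_force: 0.0
```

Emit:
{"fn": "apply_moves", "kwargs": {"motion": [[0,0,0.03,0,0,0],[0,0,0.03,0,0,0],[0,0,0,0,0,0],[0,0,0,0,0,0]]}}

```text
t: 3.1
eef_pos: [0.5398, -0.0821, 0.057]
ee_rot: [0.993, 0.118, 0.0, 0.0]
force: [-0.2, 0.2, 0.6]
finger_gap: -0.004
finger_force: 0.0
```

Emit:
{"fn": "apply_moves", "kwargs": {"motion": [[0,0,0.02,0,0,0],[0,0,0,0,0,0],[0,0,0,0,0,0]]}}

```text
t: 3.4
eef_pos: [0.5397, -0.0821, 0.0548]
ee_rot: [0.993, 0.118, -0.0, -0.0]
force: [-0.4, 0.2, 0.1]
finger_gap: 0.002
finger_force: 0.0
```

Emit:
{"fn": "apply_moves", "kwargs": {"motion": [[0,0,0.02,0,0,0],[0,0,0,0,0,0],[0,0,0,0,0,0]]}}

```text
t: 3.7
eef_pos: [0.5397, -0.0822, 0.0527]
ee_rot: [0.993, 0.118, -0.0, -0.0]
force: [0.1, 0.2, -0.1]
finger_gap: -0.001
finger_force: 0.0
```

Emit:
{"fn": "apply_moves", "kwargs": {"motion": [[0,0,0.01,0,0,0],[0,0,0,0,0,0],[0,0,0,0,0,0]]}}

```text
t: 4.0
eef_pos: [0.5397, -0.0822, 0.0518]
ee_rot: [0.993, 0.118, -0.0, -0.0]
force: [-0.5, 0.4, 0.3]
finger_gap: -0.003
finger_force: 0.0
```

Emit:
{"fn": "apply_moves", "kwargs": {"motion": [[0,0,0.01,0,0,0],[0,0,0,0,0,0],[0,0,0,0,0,0]]}}

```text
t: 4.3
eef_pos: [0.5397, -0.0821, 0.0508]
ee_rot: [0.993, 0.118, -0.0, -0.0]
force: [-0.2, 0.7, -0.4]
finger_gap: 0.002
finger_force: 0.0
```

Emit:
{"fn": "apply_moves", "kwargs": {"motion": [[0,0,0.01,0,0,0],[0,0,0,0,0,0],[0,0,0,0,0,0]]}}

```text
t: 4.6
eef_pos: [0.5397, -0.0822, 0.0498]
ee_rot: [0.993, 0.118, -0.0, -0.0]
force: [-0.1, 0.0, -0.3]
finger_gap: 0.001
finger_force: 0.0
```

Emit:
{"fn": "apply_moves", "kwargs": {"motion": [[0,0,0.01,0,0,0],[0,0,0,0,0,0],[0,0,0,0,0,0]]}}

```text
t: 4.9
eef_pos: [0.5397, -0.0822, 0.0488]
ee_rot: [0.993, 0.118, -0.0, -0.0]
force: [0.3, 1.2, -0.2]
finger_gap: -0.001
finger_force: 0.0
```

There's still no contact 3.7 mm below the nominal disc height, so I'll look before going further.

Run:
```python
from h import *
print(sensors.read_state()['force'])
b=get('scene');w=get('wrist')
x=cv2.resize(b['color'][150:300,230:440,::-1],(560,400),interpolation=cv2.INTER_CUBIC)
y=cv2.resize(w['color'][:,:,::-1],(320,200))
o=np.zeros((600,560,3),np.uint8);o[:400]=x;o[400:,:320]=y
cv2.imwrite('pics/c2.png',o)
P=pts(get('top'))
for n,(x0,x1,y0,y1) in {'mat':(.35,.45,.1,.2),'lid':(.545,.575,-.02,.02)}.items():
    m=(P[...,0]>x0)&(P[...,0]<x1)&(P[...,1]>y0)&(P[...,1]<y1);print(n,np.median(P[m],0),m.sum())
```

```text
[ 0.34249488  1.16499395 -0.16923201]
mat [0.37056183 0.13621462 0.64109744] 506
lid [0.55902585 0.01200866 0.05618028] 35
```

View pics/c2.png

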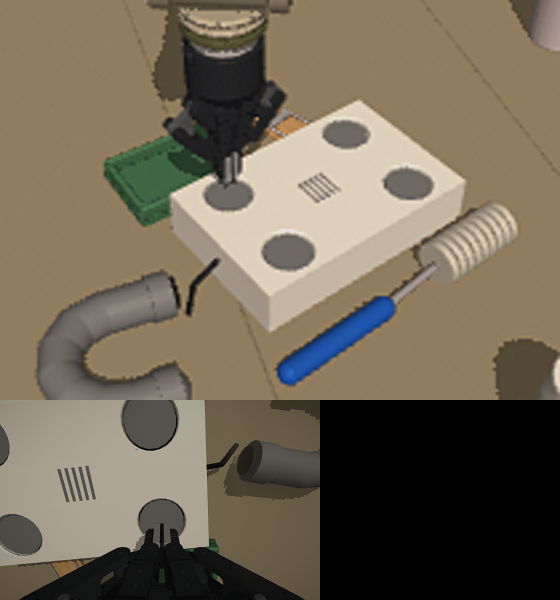

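The fingertips are over the disc, centred in its well (scene crop at about (228,190)), so I'll keep descending.

Emit:
{"fn": "apply_moves", "kwargs": {"motion": [[0,0,0.01,0,0,0],[0,0,0,0,0,0],[0,0,0,0,0,0]]}}

```text
t: 5.35
eef_pos: [0.5397, -0.0822, 0.0478]
ee_rot: [0.993, 0.118, -0.0, -0.0]
force: [-0.8, -0.2, 0.1]
finger_gap: -0.004
finger_force: 0.0
```

Emit:
{"fn": "apply_moves", "kwargs": {"motion": [[0,0,0.01,0,0,0],[0,0,0,0,0,0],[0,0,0,0,0,0]]}}

```text
t: 5.65
eef_pos: [0.5397, -0.0822, 0.0468]
ee_rot: [0.993, 0.118, -0.0, -0.0]
force: [0.1, -0.0, -0.1]
finger_gap: 0.0
finger_force: 0.0
```

Emit:
{"fn": "apply_moves", "kwargs": {"motion": [[0,0,0.01,0,0,0],[0,0,0,0,0,0],[0,0,0,0,0,0]]}}

```text
t: 5.95
eef_pos: [0.5397, -0.0822, 0.0458]
ee_rot: [0.993, 0.118, -0.0, -0.0]
force: [-0.3, 0.5, 0.6]
finger_gap: 0.004
finger_force: 0.0
```

Run:
```python
from h import *
s=sensors.read_state();w=get('wrist')
z=w['z_map'];v,u=np.indices(z.shape)
p=np.stack([(u-w['cx'])/w['fx']*z,(v-w['cy'])/w['fy']*z,z],-1)
M=np.array(w['mount']);t=p@M[:3,:3].T+M[:3,3]
W=t@R.from_quat(s['ee_rot']).as_matrix().T+s['eef_pos']
print(M.round(3))
for uv in [(330,215),(310,225),(345,225),(240,100),(300,150),(300,40),(322,258),(310,258),(338,258),(323,280)]:
    print(uv,w['color'][uv[1],uv[0]],t[uv[1],uv[0]].round(4),W[uv[1],uv[0]].round(4))
x=cv2.resize(w['color'][180:300,240:420,::-1],(780,520),interpolation=cv2.INTER_CUBIC)
cv2.imwrite('pics/c3.png',x)
```

```text
[[ 0.001 -0.959 -0.285  0.072]
 [ 1.     0.001 -0.001 -0.   ]
 [ 0.001 -0.285  0.959 -0.171]
 [ 0.     0.     0.     1.   ]]
(330, 215) [85 82 77] [ 0.0168  0.0032 -0.0062] [ 0.5569 -0.0814  0.052 ]
(310, 225) [84 82 77] [ 0.0114 -0.0073 -0.0066] [ 0.5491 -0.0724  0.0524]
(345, 225) [83 80 76] [ 0.0115  0.0111 -0.0066] [ 0.5535 -0.0903  0.0524]
(240, 100) [173 165 146] [ 0.0742 -0.0393 -0.0078] [ 0.6026 -0.0266  0.0536]
(300, 150) [174 165 148] [ 0.0509 -0.0116 -0.0085] [ 0.5865 -0.059   0.0543]
(300, 40) [84 81 76] [ 0.0999 -0.0108 -0.007 ] [ 0.6343 -0.0484  0.0528]
(322, 258) [16 15 13] [ 0.011  -0.0008 -0.0448] [ 0.5502 -0.0789  0.0907]
(310, 258) [86 83 79] [ 0.0105 -0.0058 -0.0439] [ 0.5486 -0.0741  0.0897]
(338, 258) [87 84 80] [ 0.0109  0.0059 -0.0447] [ 0.5517 -0.0853  0.0905]
(323, 280) [16 16 15] [ 0.0103 -0.0003 -0.0617] [ 0.5496 -0.0794  0.1075]
```

View pics/c3.png

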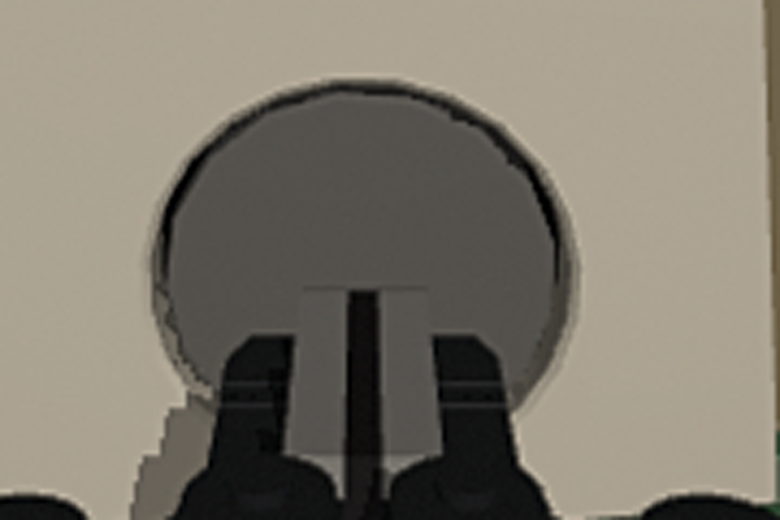

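The pad tips end at crop (365,290), near full-image (324,247). I'll read the tip depth there.

Run:
```python
from h import *
s=sensors.read_state();w=get('wrist');print(s['force'])
z=w['z_map'];v,u=np.indices(z.shape)
p=np.stack([(u-w['cx'])/w['fx']*z,(v-w['cy'])/w['fy']*z,z],-1)
M=np.array(w['mount']);t=p@M[:3,:3].T+M[:3,3]
for r in range(240,264,2): print(r,t[r,316].round(4),t[r,324].round(4),t[r,333].round(4))
```

```text
[ 0.33796786 -0.45713233 -0.27426192]
240 [ 0.0025 -0.0042 -0.0055] [ 0.0025  0.0001 -0.0055] [ 0.0025  0.0049 -0.0056]
242 [ 0.0018 -0.0042 -0.0066] [ 0.0017  0.0001 -0.0064] [ 0.0016  0.0049 -0.0063]
244 [ 0.0005 -0.0042 -0.0063] [ 0.0006  0.0001 -0.0066] [ 0.0009  0.0049 -0.0071]
246 [-0.0011 -0.0042 -0.0054] [-0.0009  0.0001 -0.0057] [-0.0003  0.0049 -0.007 ]
248 [ 0.0103 -0.0035 -0.0332] [ 0.0104  0.0001 -0.0336] [ 0.0105  0.0041 -0.0337]
250 [ 0.0103 -0.0035 -0.0354] [ 0.0105  0.0001 -0.0358] [ 0.0109  0.004  -0.0368]
252 [ 0.0102 -0.0034 -0.0374] [ 0.011   0.0001 -0.039 ] [ 0.0108  0.004  -0.0387]
254 [ 0.0106 -0.0034 -0.0402] [ 0.0106  0.0001 -0.0402] [ 0.0105  0.0039 -0.04  ]
256 [ 0.011  -0.0033 -0.043 ] [ 0.0109  0.     -0.0428] [ 0.0102  0.0039 -0.0413]
258 [ 0.0106 -0.0033 -0.0442] [ 0.0107  0.     -0.0443] [ 0.0106  0.0038 -0.0441]
260 [ 0.0102 -0.0033 -0.0451] [ 0.0109  0.     -0.0466] [ 0.0103  0.0038 -0.0454]
262 [ 0.0107 -0.0032 -0.0479] [ 0.0103  0.     -0.0471] [ 0.0103  0.0037 -0.0472]
```

Run:
```python
from h import *
s=sensors.read_state();b=get('scene');P=pts(b)
d=np.linalg.norm(P[...,:2]-s['eef_pos'][:2],axis=-1)
for lo in np.arange(.045,.12,.005):
    m=(d<.035)&(P[...,2]>lo)&(P[...,2]<lo+.005); q=P[m]
    if len(q): print(lo.round(3),len(q),q.mean(0).round(4),np.ptp(q[:,:2],axis=0).round(3))
```

```text
0.045 1 [ 0.536  -0.102   0.0495] [0. 0.]
0.05 167 [ 0.541  -0.0809  0.0534] [0.054 0.067]
0.055 138 [ 0.5441 -0.086   0.0564] [0.066 0.068]
0.075 3 [ 0.5484 -0.082   0.0779] [0.005 0.013]
0.08 10 [ 0.5501 -0.0832  0.0829] [0.005 0.019]
0.085 12 [ 0.5474 -0.0843  0.0877] [0.013 0.027]
0.09 14 [ 0.5497 -0.0821  0.0919] [0.009 0.024]
0.095 20 [ 0.5478 -0.0822  0.0974] [0.011 0.028]
0.1 11 [ 0.5489 -0.0869  0.1025] [0.011 0.027]
0.105 15 [ 0.5489 -0.0851  0.1072] [0.012 0.028]
0.11 11 [ 0.5497 -0.0807  0.1122] [0.009 0.023]
0.115 9 [ 0.5506 -0.0833  0.1175] [0.015 0.036]
```

Both cameras put the real fingertips near z = 0.077, about 32 mm above the reported TCP. Contact should therefore come at a reported z of about 0.020, so I'll go down to 0.025 and feel from there.

Emit:
{"fn": "apply_moves", "kwargs": {"motion": [[0,0,0.07,0,0,0],[0,0,0.07,0,0,0],[0,0,0.05,0,0,0],[0,0,0,0,0,0],[0,0,0,0,0,0]]}}

```text
t: 6.6
eef_pos: [0.5397, -0.0822, 0.0266]
ee_rot: [0.993, 0.118, -0.0, -0.0]
force: [-0.3, 0.0, 0.5]
finger_gap: -0.002
finger_force: 0.0
```

Emit:
{"fn": "apply_moves", "kwargs": {"motion": [[0,0,0.02,0,0,0],[0,0,0,0,0,0],[0,0,0,0,0,0]]}}

```text
t: 6.9
eef_pos: [0.5398, -0.0822, 0.0249]
ee_rot: [0.993, 0.118, 0.0, 0.0]
force: [-0.4, -0.9, 0.4]
finger_gap: -0.003
finger_force: 0.0
```

Emit:
{"fn": "apply_moves", "kwargs": {"motion": [[0,0,0.01,0,0,0],[0,0,0,0,0,0],[0,0,0,0,0,0]]}}

```text
t: 7.2
eef_pos: [0.5399, -0.0822, 0.0241]
ee_rot: [0.993, 0.118, 0.0, 0.0]
force: [-0.3, 0.0, 3.0]
finger_gap: 0.003
finger_force: 1.7
```

Emit:
{"fn": "apply_moves", "kwargs": {"motion": [[0,0,0.01,0,0,0],[0,0,0,0,0,0],[0,0,0,0,0,0]]}}

```text
t: 7.5
eef_pos: [0.5399, -0.0822, 0.024]
ee_rot: [0.993, 0.118, 0.0, 0.0]
force: [-3.0, 1.6, 13.1]
finger_gap: 0.001
finger_force: 6.6
```

Well at (0.539, -0.082) is rigid: 13 N with no travel. Next is the one at (0.632, -0.048).

Emit:
{"fn": "apply_moves", "kwargs": {"motion": [[0,0,-0.1,0,0,0],[0,0,-0.15,0,0,0],[0.245,-0.03,0,0,0,0],[0.245,-0.03,0,0,0,0],[0.245,-0.03,0,0,0,0],[0.245,-0.03,0,0,0,0],[0,0,0.12,0,0,0],[0,0,0.08,0,0,0],[0,0,0,0,0,0],[0,0,0,0,0,0]]}}

```text
t: 8.5
eef_pos: [0.6315, -0.0479, 0.0277]
ee_rot: [0.993, 0.117, -0.0, -0.0]
force: [-0.5, -0.2, -0.1]
finger_gap: 0.006
finger_force: 0.0
```

Emit:
{"fn": "apply_moves", "kwargs": {"motion": [[0,0,0.02,0,0,0],[0,0,0.02,0,0,0],[0,0,0,0,0,0],[0,0,0,0,0,0]]}}

```text
t: 8.9
eef_pos: [0.6322, -0.0478, 0.0241]
ee_rot: [0.993, 0.118, 0.0, 0.0]
force: [-1.3, -1.2, 1.5]
finger_gap: -0.001
finger_force: 0.9
```

Emit:
{"fn": "apply_moves", "kwargs": {"motion": [[0,0,0.01,0,0,0],[0,0,0,0,0,0],[0,0,0,0,0,0]]}}

```text
t: 9.2
eef_pos: [0.6322, -0.0478, 0.0231]
ee_rot: [0.993, 0.118, 0.0, 0.0]
force: [-3.0, -1.5, 5.1]
finger_gap: 0.001
finger_force: 2.5
```

Emit:
{"fn": "apply_moves", "kwargs": {"motion": [[0,0,0.01,0,0,0],[0,0,0,0,0,0],[0,0,0,0,0,0]]}}

```text
t: 9.5
eef_pos: [0.6322, -0.0478, 0.022]
ee_rot: [0.993, 0.118, -0.0, 0.0]
force: [-1.7, -1.7, 4.3]
finger_gap: -0.0
finger_force: 2.5
```

It gives, so this is the release. I'll press it right down.

Emit:
{"fn": "apply_moves", "kwargs": {"motion": [[0,0,0.01,0,0,0],[0,0,0.01,0,0,0],[0,0,0,0,0,0],[0,0,0,0,0,0]]}}

```text
t: 9.9
eef_pos: [0.6323, -0.0477, 0.0198]
ee_rot: [0.993, 0.118, 0.0, 0.0]
force: [-1.4, -2.4, 3.1]
finger_gap: 0.001
finger_force: 1.6
```

Emit:
{"fn": "apply_moves", "kwargs": {"motion": [[0,0,0.01,0,0,0],[0,0,0.01,0,0,0],[0,0,0,0,0,0],[0,0,0,0,0,0],[0,0,0,0,0,0],[0,0,0,0,0,0]]}}

```text
t: 10.5
eef_pos: [0.6323, -0.0477, 0.0181]
ee_rot: [0.993, 0.118, 0.0, 0.0]
force: [-2.1, -2.6, 6.6]
finger_gap: -0.001
finger_force: 2.9
```

Bottomed out after about 6 mm. I'll lift clear and check the tray.

Emit:
{"fn": "apply_moves", "kwargs": {"motion": [[0,0,-0.1,0,0,0],[0,0,-0.3,0,0,0],[0,0,-0.4,0,0,0],[0,0,-0.4,0,0,0],[0,0,-0.3,0,0,0],[0,0,0,0,0,0],[0,0,0,0,0,0],[0,0,0,0,0,0]]}}

```text
t: 11.3
eef_pos: [0.6316, -0.0472, 0.1663]
ee_rot: [0.993, 0.118, -0.001, -0.001]
force: [-0.9, -0.9, -0.2]
finger_gap: -0.001
finger_force: 0.0
```

Run:
```python
from h import *
b=get('scene');a=get('top')
x=cv2.resize(b['color'][150:300,230:440,::-1],(560,400),interpolation=cv2.INTER_CUBIC)
o=np.zeros((590,560,3),np.uint8);o[:400]=x;o[400:,:304]=cv2.resize(a['color'][135:230,255:407,::-1],(304,190))
cv2.imwrite('pics/c4.png',o)
```

```text
(no output)
```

View pics/c4.png

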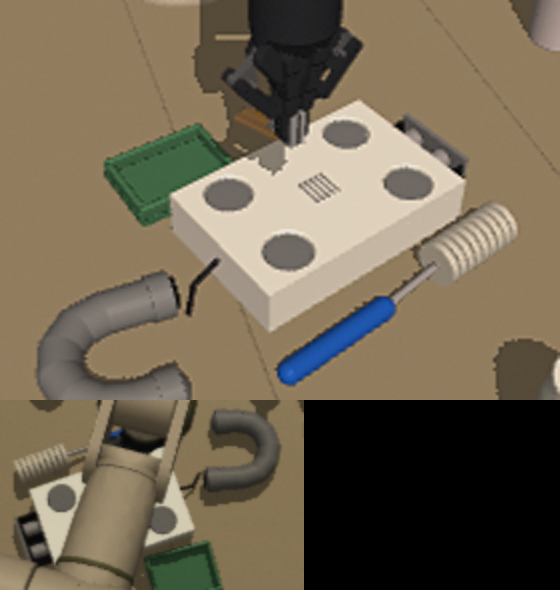

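The tray is out at the far end with the batteries showing (crop about (435,145)), nothing is in its way, and the neighbouring things haven't moved. The arm is clear, so I'll hand in.

```bash
python3 -c "
from station import order;print(order.job_done())"
```

```text
the job is handed in; nothing more can be done
None
```

I found the release in the second well I tried (world x 0.632, y -0.048) and pressed it fully down; the tray sprang out, I lifted clear, and the job is handed in (no verdict came back; I confirmed the tray and surroundings by camera image, without measuring its travel or the disc's return).

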